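# Shut and lock the tool case with its hasp and turn button

### The job

Lock up the blue tool case: first push its lid fully shut, then swing the steel hasp over the red turn button on the lid, shifting it sideways along its hinge pin until its slot finds the button, and press it fully down flat; do not force it down on the button. Finally turn the button a full quarter turn counter-clockwise (seen from above), so that it stands across the slot, and let go. Leave the screwdriver, the multimeter and the solder reel alone.

Things in the scene. Friction and masses are not known exactly. Their poses are not given: they have to be found in the camera images.
- case: Blue tool case, 240 (x) x 260 (y) x 92 mm (z), fixed to the bench; origin at the centre of its underside, x axis from its front (hasp side) to its back, z up. Places below are in this case frame, in mm. Its flat top is at z = 92: a front sill from x = -120 to -78, behind it the lid.
- lid (a joint): Angle of the lid (rad): 0 = shut, grows as it opens upward. 195 x 256 x 11 mm, reaching forward from its hinge axis (along y at x = 118, z = 83); its upper face lies 9 mm above that axis when shut. Stiff hinge, stays where it is left; about 5 to 8 N pushed down near its middle moves it. It carries the red button.
- pin_mid (a point): Middle of the hasp's hinge pin, which runs along the case's y at x = -98, z = 98. The hasp can be slid along the pin, up to 20 mm to either side of this middle, with about 2 N. Where the hasp is stopped by the button, do not bear down on it: 60 N at the button, some 35 N at the grip bar, is too much.
- hasp (a joint): Angle of the steel hasp (rad): 0 = flat and fully home, pi/2 = upright, up to 1.9 leaning to the front; closes towards +x. Plate 144 mm long from the pin, up to 72 wide, 4 thick, its middle plane through the pin. Stiff hinge, stays where left; about 3 N at the bar moves it. If its slot misses the button it stops on the button's top at about 0.45 rad, otherwise it goes down to 0.
- hasp_grip (a point): Centre of the black grip bar on the hasp's upper face: round, 12 mm thick, 24 mm long, parallel to the pin, 132 mm from it and 9 mm above the plate's middle plane, on a tongue also 24 mm wide. Pinch it by its ends (along the case's y); the hasp can pivot in the fingers. With the hasp home the bar is 15 mm above the lid. The slot (62 to 109 mm from the pin, 17 mm wide) is on the same middle line.
- plate_mid (a point): Middle of the dark slotted plate on top of the lid (x = -15, y = 0, z = 92 when shut). The red button's catch is screwed fast on it at x = -15 but anywhere up to 16 mm to either side in y; that offset is NOT given: see it or feel for it with the hasp, whose slot clears the button by 3.5 mm on either side.
- button (a joint): Angle of the red turn button (rad): 0 = in line with the slot (long side along the case's x), grows counter-clockwise seen from above to its stop at pi/2, across the slot. 30 mm long, 10 mm wide; with the lid shut it reaches up to z = 132 (rounded top). Grip its two long sides above the hasp, at z = 117 to 130, and turn about its vertical axis; takes about 0.1 N m.
- screwdriver: Loose screwdriver with black and orange handle, 219 mm long, lying at the right of the case; leave it alone.
- multimeter: Loose orange multimeter, 178 x 79 x 59 mm, lying at the left of the case; leave it alone.
- solder_spool: Loose reel of solder, 54 mm in diameter, 36 mm high, at the left of the case; leave it alone.

How it is judged:
By the outcome, as a careful person would: the job done as asked, in the order asked, and still so for the second after the job is handed in, with the robot touching nothing.
It also fails if it takes over 72 s, if anything falls off the work surface, if the arm or the gripper's body presses on something with over 40 N, if the wrist force passes 120 N, or if a joint passes its speed limit or range.

### The arm

A 6-joint arm with a two-finger parallel gripper is mounted at the origin on a cart in front of the work surface, level with it; the furniture and walls round the work are solid. World frame = base frame: x ahead of the robot, y to its left, z up, the work surface at z = 0. Lengths are in m, angles in rad, forces in N, time in s.
With the tool pointing down it reaches from about 0.375 to 0.925 m from the base axis. Payload 5.7 kg.
Tool frame: the origin (TCP) lies midway between the tips of the shut fingers; the grasp point (between the pads) lies 19 mm behind it; z points along the fingers, y is the line along which they close (so a half turn about z gives the same grasp; the last joint's range is limited). The gripper opens to 88 mm and grips with 3 to 60 N. Pads are 20 mm wide; open, the fingers measure 115 mm over their backs; the gripper's body (75 mm by 178 mm) begins 61 mm behind the grasp point.
Start: joints at [-1.407, 0.359, 1.51, -0, 1.272, -0.115], TCP at [0.165, -0.577, 0.223] pointing down, gripper open.
Joint ranges: [-2.97, 2.97], [-1.01, 2.36], [0.21, 2.38], [-0.96, 4.11], [0.2, 2.71], [-2.98, 2.98]. Speed limits (rad/s): [2.39, 2.39, 3.14, 3.14, 3.14, 3.14].

### API

Orientations are given as a unit quaternion [x, y, z, w].
In Python, from bench import move_ptp, servo_line, goto_joints, move_gripper, sleep, inverse_kinematics, capture, PlanningError, close_job, spot_in, silhouettes, current_clock, current_joint_pos, current_qvel, current_joint_torque, current_position, current_orientation, current_force, current_torque, current_finger_gap, current_grip_force gives the robot as it stands. Calls block until the motion is done:
- move_ptp(position, orientation): joint-space move of the TCP to a pose.
- servo_line(position, orientation=None, rate=0.15, contact_N=None): straight line of the TCP; orientation=None keeps the orientation; rate is the mean speed in m/s. With contact_N (N) it stops when the force on the tool has changed by that much, and returns True; else False.
- goto_joints(angles): joint-space move.
- move_gripper(opening): finger opening in m; the grip force is fixed at half the most; returns when the fingers have stopped.
- sleep(seconds).
- inverse_kinematics(position, orientation): joint angles nearest the present ones, or None.
- capture(name): name is "scene" or "top" or "wrist"; returns a dict with "image" (420x560x3 uint8, blue, green, red), "range_z" (420x560 float32, m along the optical axis (not along the pixel's ray), 0 where there is no reading), "intrinsics" (3x3 intrinsics, pixels), "R" (3x3) and "t" (3): a world point X has camera coordinates R X + t. Camera axes: x right, y down, z forward; pixel columns grow to the right and rows downward; lengths in m; the calibration is good to about 2 mm. A picture is of the moment at which its call begins.
A pose or a line that the arm cannot do raises PlanningError and nothing moves.
- close_job(): hands the job in; it is judged then, once.
Trained networks look in the newest picture that a camera, given by its name, has taken for a name from the list of things; names that differ only in an ending like _2 or _b are one class to them, and where a whole thing is asked for, a point or a joint stands for the part that bears it (a point fixed in the world has none). Each returns a list of dicts, best first, with "conf" (0 to 1); they miss things now and then, are a little off and sometimes report something else, mostly with a low value. They report only what shows in the picture. A call takes as long as a camera call.
- spot_in(camera, query): "xy" ([column, row] in pixels, amid what is visible of it).
- silhouettes(camera, query): "region" (420x560 bool, what is visible of it) and "xy" ([column, row] in pixels, amid what is visible of it).
Readings, each from a call of its own:
- current_clock(): time.
- current_joint_pos(): joint angles.
- current_qvel(): joint speeds.
- current_joint_torque(): joint torques, N m.
- current_position(): TCP position.
- current_orientation(): TCP orientation.
- current_force(): force on the tool from outside, world axes, zero at the start.
- current_torque(): the same for the moment, N m.
- current_finger_gap(): finger opening in m.
- current_grip_force(): force on a finger pad.
Only numpy, scipy, OpenCV 4.12 (cv2) and the standard library are available. Lean on these libraries where they do the work, as an engineer would, in place of code of your own. Each camera call takes 0.05 s, during which the arm holds its last target. There are 200 camera calls.

## Working session

There is one attempt and no reset: what is moved stays moved. The work goes in short steps, each a Python script; the robot and the scene stay as the last script left them, time stands still between calls to the robot, and variables do not carry over. Pictures are saved under pics/ and viewed, at most 10 in all, crops included, and the job is handed in when it is done.

```bash
mkdir -p pics; ls; cat > h.py <<'E'
import numpy as np, cv2
from bench import *
def cap(n,f=None):
    c=capture(n)
    if f: cv2.imwrite('pics/'+f,c['image'])
    return c
def w(c,u,v,z):
    K,R,t=c['intrinsics'],c['R'],c['t']
    p=np.array([(u-K[0,2])*z/K[0,0],(v-K[1,2])*z/K[1,1],z]);return R.T@(p-t)
def pts(c,m):
    z=c['range_z'];v,u=np.nonzero(m&(z>0));d=z[v,u]
    K=c['intrinsics'];p=np.c_[(u-K[0,2])*d/K[0,0],(v-K[1,2])*d/K[1,1],d]
    return (p-c['t'])@c['R']
E
python3 - <<'E'
from h import *
ims=[]
for n in ('scene','top'):
    c=cap(n); ims.append(c['image']); np.savez('pics/'+n,**c)
    print(n,'cam',(-c['R'].T@c['t']).round(3))
    for q in ('case','lid','hasp','hasp_grip','button','plate_mid','pin_mid','screwdriver','multimeter','solder_spool'):
        for r in silhouettes(n,q)[:1]:
            p=pts(c,r['region']); print(q,round(r['conf'],2),np.round(r['xy']),len(p),np.median(p,0).round(3),p.min(0).round(3),p.max(0).round(3)) if len(p) else print(q,r['conf'],r['xy'])
for i,n in enumerate(('scene','top')): cv2.imwrite(f'pics/a_{n}.png',ims[i])
E
```

```text
pics
scene cam [-0.156  0.635  1.059]
case 0.64 [269. 212.] 6621 [0.549 0.124 0.089] [ 0.444 -0.089 -0.006] [0.749 0.253 0.239]
lid 0.77 [260. 189.] 2425 [0.61  0.095 0.135] [ 0.503 -0.132 -0.007] [0.837 0.232 0.179]
hasp 0.95 [277. 211.] 394 [0.488 0.136 0.17 ] [0.455 0.04  0.041] [0.591 0.17  0.236]
hasp_grip 0.86 [276. 214.] 364 [0.489 0.138 0.168] [0.455 0.04  0.041] [0.591 0.169 0.236]
button 0.52 [371. 174.] 195 [ 0.515 -0.298  0.023] [ 0.505 -0.353  0.008] [ 0.535 -0.164  0.031]
plate_mid 0.59 [264. 190.] 2364 [0.608 0.096 0.136] [ 0.468 -0.131 -0.003] [0.745 0.231 0.239]
pin_mid 0.75 [268. 212.] 6689 [0.55  0.125 0.089] [ 0.443 -0.066 -0.006] [0.789 0.253 0.239]
screwdriver 0.71 [367. 177.] 271 [ 0.513 -0.289  0.02 ] [ 0.504 -0.376 -0.004] [ 0.551 -0.142  0.031]
multimeter 0.57 [170. 295.] 1751 [0.53  0.476 0.037] [0.487 0.384 0.004] [0.596 0.56  0.061]
solder_spool 0.87 [225. 299.] 390 [0.425 0.37  0.033] [ 0.404  0.332 -0.005] [0.47  0.395 0.039]
top cam [0.43  0.102 1.317]
case 0.86 [275. 197.] 9431 [0.587 0.094 0.118] [ 0.447 -0.076 -0.007] [0.771 0.253 0.239]
lid 0.83 [277. 185.] 6673 [0.621 0.084 0.13 ] [ 0.504 -0.073 -0.006] [0.766 0.239 0.185]
hasp 0.78 [260. 237.] 352 [0.487 0.133 0.184] [0.46  0.098 0.001] [0.516 0.164 0.239]
hasp_grip 0.55 [262. 234.] 396 [0.487 0.133 0.182] [ 0.458  0.098 -0.004] [0.518 0.167 0.239]
plate_mid 0.71 [279. 185.] 6516 [0.62  0.083 0.131] [ 0.506 -0.064 -0.001] [0.771 0.245 0.185]
pin_mid 0.17 [260. 235.] 362 [0.488 0.133 0.183] [0.46  0.098 0.059] [0.518 0.167 0.239]
screwdriver 0.67 [419. 226.] 370 [ 0.517 -0.301  0.025] [ 0.505 -0.358  0.012] [ 0.536 -0.157  0.036]
multimeter 0.92 [140. 219.] 1803 [0.543 0.463 0.039] [ 0.489  0.378 -0.008] [0.6   0.557 0.063]
solder_spool 0.74 [173. 259.] 349 [0.434 0.362 0.036] [ 0.408  0.339 -0.004] [0.459 0.39  0.043]
```

```bash
python3 - <<'E'
import cv2,numpy as np
a=cv2.imread('pics/a_scene.png')[120:330,130:410];b=cv2.imread('pics/a_top.png')[110:320,130:410]
cv2.imwrite('pics/v1.png',np.vstack([cv2.resize(x,None,fx=1.4,fy=1.4,interpolation=cv2.INTER_CUBIC) for x in(a,b)]))
E
```

```text
(no output)
```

View pics/v1.png

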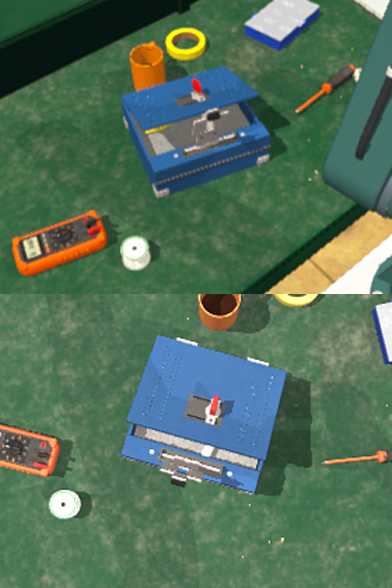

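```bash
cat >> h.py <<'E'
def lidfit(c,reg):
    k=np.ones((5,5),np.uint8)
    P=pts(c,cv2.erode(reg.astype(np.uint8),k)>0); P=P[(P[:,2]>.08)&(P[:,2]<.26)]
    rng=np.random.default_rng(0);best=None
    for _ in range(400):
        a,b,d=P[rng.choice(len(P),3,False)];n=np.cross(b-a,d-a);l=np.linalg.norm(n)
        if l<1e-4: continue
        n/=l; m=abs((P-a)@n)<.003
        if abs(n[2])>.6 and(best is None or m.sum()>best.sum()): best=m
    Q=P[best];c0=Q.mean(0);n=np.linalg.svd(Q-c0,full_matrices=False)[2][2];n*=np.sign(n[2])
    A=pts(c,cv2.dilate(reg.astype(np.uint8),k)>0); A=A[abs((A-c0)@n)<.004]
    return n,c0,A
E
python3 - <<'E'
from h import *
for nm in('top','scene'):
    c=cap(nm); reg=silhouettes(nm,'lid')[0]['region']
    n,c0,A=lidfit(c,reg)
    th=np.arccos(n[2]);
    print(nm,'lid n',n.round(3),'th',th,'yaw from n',np.degrees(np.arctan2(-n[1],-n[0])),len(A))
    r=cv2.minAreaRect(A[:,:2].astype(np.float32)*1000);print(r,cv2.boxPoints(r).round(0).tolist())
    S=pts(c,np.ones_like(reg)); S=S[(abs(S[:,2]-.092)<.005)&(S[:,0]>.42)&(S[:,0]<.6)&(abs(S[:,1]-.12)<.16)]
    r=cv2.minAreaRect(S[:,:2].astype(np.float32)*1000);print('sill',len(S),r,cv2.boxPoints(r).round(0).tolist())
E
```

```text
top lid n [ 0.35  -0.105  0.931] th 0.3742402767585431 yaw from n 163.2376415348328 6151
((628.6371459960938, 81.4935302734375), (255.6771240234375, 189.47940063476562), 73.1330795288086) [[501.0, -13.0], [682.0, -68.0], [756.0, 176.0], [575.0, 231.0]]
sill 1225 ((504.53179931640625, 118.83210754394531), (260.0772705078125, 42.11898422241211), 73.21915435791016) [[447.0, 0.0], [487.0, -12.0], [562.0, 237.0], [522.0, 249.0]]
scene lid n [ 0.354 -0.106  0.929] th 0.3789558074160458 yaw from n 163.29220711298976 2129
((627.4619140625, 83.90557861328125), (256.38848876953125, 192.51187133789062), 73.3853759765625) [[499.0, -11.0], [683.0, -66.0], [756.0, 179.0], [572.0, 234.0]]
sill 815 ((503.63153076171875, 121.9559555053711), (258.14056396484375, 45.665225982666016), 73.138916015625) [[444.0, 5.0], [488.0, -8.0], [563.0, 239.0], [519.0, 252.0]]
```

```bash
cat >> h.py <<'E'
from scipy.spatial.transform import Rotation as Ro
YAW=np.radians(-16.8); C0=np.array([.5988,.0905])
def cw(x,y,z):  # case mm -> world m
    c,s=np.cos(YAW),np.sin(YAW); return [C0[0]+(c*x-s*y)/1000,C0[1]+(s*x+c*y)/1000,z/1000]
def wc(p):
    c,s=np.cos(YAW),np.sin(YAW); d=(np.atleast_2d(p)[:,:2]-C0)*1000
    return np.c_[c*d[:,0]+s*d[:,1],-s*d[:,0]+c*d[:,1],np.atleast_2d(p)[:,2]*1000]
def q(a=0): return list((Ro.from_euler('z',YAW+a)*Ro.from_euler('x',np.pi)).as_quat())
def st(*a): print(*a,'t',round(current_clock(),1),'tcp',wc(current_position())[0].round(1),'F',np.round(current_force(),1),'j6',round(current_joint_pos()[5],2),'gap',round(current_finger_gap(),4))
E
python3 - <<'E'
from h import *
st('start'); print(Ro.from_quat(current_orientation()).as_matrix().round(2).tolist())
for a in (0,np.pi): print(a,[None if j is None else np.round(j,2) for j in (inverse_kinematics(cw(0,-75,200),q(a)),inverse_kinematics(cw(-15,0,110),q(a+np.pi/2)))])
move_gripper(0.0)
j=[inverse_kinematics(cw(0,-75,200),q(a)) for a in(0,np.pi)]
a=[0,np.pi][int(np.argmin([abs(x[5]) if x is not None else 9 for x in j]))]
move_ptp(cw(0,-75,200),q(a)); st('above',a)
hit=servo_line(cw(0,-75,150),rate=.15,contact_N=25)
hit=servo_line(cw(0,-75,85),rate=.04,contact_N=22); st('pushed',hit)
servo_line(cw(0,-75,200),rate=.2); st('up')
c=cap('top','b_top.png'); reg=silhouettes('top','lid')[0]['region']
n,c0,A=lidfit(c,reg);print(n.round(3),wc(c0))
cv2.imwrite('pics/wr1.png',cap('wrist')['image'])
E
```

```text
start t 1.3 tcp [-222.3 -764.2  222.6] F [-0.4  0.2 -0.7] j6 -0.12 gap 0.0876
[[0.96, 0.28, -0.0], [0.28, -0.96, 0.0], [-0.0, -0.0, -1.0]]
0 [array([-0.09,  0.35,  1.59, -0.  ,  1.21,  1.78]), array([ 0.04,  0.47,  1.65, -0.  ,  1.03,  0.34])]
3.141592653589793 [array([-0.09,  0.35,  1.59,  0.  ,  1.21, -1.36]), array([ 0.04,  0.47,  1.65,  0.  ,  1.03, -2.8 ])]
above 3.141592653589793 t 5.2 tcp [  0.4 -75.8 200. ] F [-1.1  0.  -0.1] j6 -1.36 gap 0.0007
pushed True t 7.0 tcp [ -0.5 -75.1  92.3] F [-1.6 -0.6  7.9] j6 -1.36 gap 0.0006
up t 7.7 tcp [ -0.5 -75.2 199. ] F [-1.1  0.4 -0.1] j6 -1.36 gap 0.0006
[-0.003  0.002  1.   ] [[ 4.87239969 43.26457049 91.42024072]]
```

```bash
python3 - <<'E'
from h import *
move_ptp(cw(-45,-85,130),q(np.pi)); print(servo_line(cw(-45,-85,85),rate=.05,contact_N=28)); st('push2')
servo_line(cw(-45,-85,180),rate=.25)
move_ptp(cw(-60,0,330),q(0)); move_gripper(.06)
c=cap('wrist'); st('look')
def red(c,nm):
    im=c['image'].astype(int); m=(im[...,2]>110)&(im[...,1]<80)&(im[...,0]<90)
    P=wc(pts(c,m)); P=P[(abs(P[:,0]+15)<40)&(abs(P[:,1])<45)&(P[:,2]>105)&(P[:,2]<140)]
    if len(P)>5:
        r=cv2.minAreaRect(P[:,:2].astype(np.float32)); print(nm,'red',len(P),P.mean(0).round(1),P.min(0).round(1),P.max(0).round(1),r)
red(c,'wrist')
t=cap('top'); red(t,'top'); s=cap('scene'); red(s,'scene')
for nm,cc in(('wrist',c),('top',t)):
  for qn in('hasp_grip','hasp','button'):
    for r in silhouettes(nm,qn)[:1]:
        P=wc(pts(cc,r['region'])); 
        if qn!='button': P=P[(P[:,2]>110)]
        if len(P): print(nm,qn,round(r['conf'],2),np.round(r['xy']),len(P),np.median(P,0).round(1),np.percentile(P,3,0).round(1),np.percentile(P,97,0).round(1))
cv2.imwrite('pics/v2.png',np.vstack([cv2.resize(c['image'],(400,300)),cv2.resize(t['image'][150:285,180:360],(400,300),interpolation=cv2.INTER_CUBIC)]))
E
```

```text
True
push2 t 9.0 tcp [-45.3 -85.1  92.2] F [-2.6  0.4 12.1] j6 -1.37 gap 0.0002
look t 13.4 tcp [-60.   0. 330.] F [ 1.1 -0.2 -0.8] j6 1.94 gap 0.0599
scene red 40 [-22.1 -11.4 123.8] [-31.6 -18.6 109.5] [ -3.9  -6.  132.3] ((-18.341941833496094, -10.762815475463867), (27.975688934326172, 12.131319046020508), 13.893210411071777)
wrist hasp_grip 0.83 [277. 252.] 3578 [-119.3    7.6  185. ] [-134.5  -24.9  115.9] [-100.    39.9  233.9]
wrist hasp 0.7 [261. 256.] 3518 [-119.     7.4  184.3] [-133.5  -24.8  115.9] [-100.    39.9  233.9]
wrist button 0.55 [289. 150.] 172 [-13.2 -13.4 130.5] [-25.8 -17.  128.4] [ -0.3 -10.1 132.4]
top hasp_grip 0.6 [260. 236.] 342 [-121.7    6.5  194.2] [-144.6  -25.8  116.2] [-100.4   38.2  235.3]
top hasp 0.68 [260. 236.] 324 [-121.5    5.7  191.6] [-144.2  -24.8  117. ] [-100.7   36.   235.5]
```

View pics/v2.png

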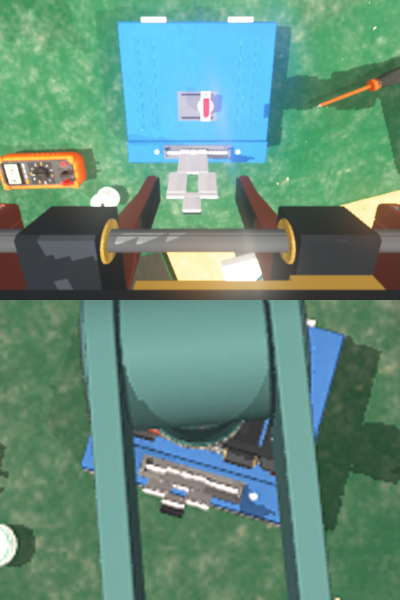

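```bash
python3 - <<'E'
from h import *
c=cap('wrist'); hg=silhouettes('wrist','hasp')[0]['region']
P=wc(pts(c,hg))
for lo,hi in((120,150),(150,180),(180,200),(200,215),(215,225),(225,245)):
    S=P[(P[:,2]>lo)&(P[:,2]<hi)&(P[:,0]<-90)]
    if len(S): print(lo,len(S),np.median(S,0).round(1),np.percentile(S,3,0).round(1),np.percentile(S,97,0).round(1))
b=silhouettes('wrist','button')[0]; B=pts(c,b['region']); B=wc(B);B=B[B[:,2]>126]; print('button',len(B),cv2.minAreaRect(B[:,:2].astype(np.float32)))
# plate on lid dark, lid edges
A=wc(pts(c,np.ones_like(hg))); A=A[abs(A[:,2]-92)<3]; A=A[(A[:,0]>30)&(A[:,0]<100)&(abs(A[:,1])<150)]; print('lid y range',np.percentile(A,[.5,99.5],0)[:,1], 'z',np.median(A[:,2]))
cv2.imwrite('pics/v3.png',cv2.resize(c['image'][100:310,180:380],(760,600)[:2],interpolation=cv2.INTER_CUBIC))
E
```

```text
120 602 [-105.5    7.5  136.2] [-109.7  -15.3  121.4] [-101.4   30.7  149.2]
150 837 [-114.     8.2  165.8] [-117.9  -25.6  151.6] [-109.8   41.   179.1]
180 666 [-120.7   -1.4  190.2] [-123.5  -26.7  180.6] [-117.8   41.5  199.4]
200 714 [-125.6    9.2  208.2] [-128.9  -25.6  200.5] [-123.3   41.   213.6]
215 189 [-128.9    7.8  220.2] [-130.6   -3.7  215.5] [-127.    18.6  224.7]
225 353 [-132.7    7.5  230.6] [-143.9   -3.5  225.6] [-130.    18.5  236.6]
button 189 ((-14.144647598266602, -12.955682754516602), (28.154970169067383, 8.006360054016113), 0.6649730801582336)
lid y range [-125.30825035  126.33875649] z 91.23615146574615
```

View pics/v3.png

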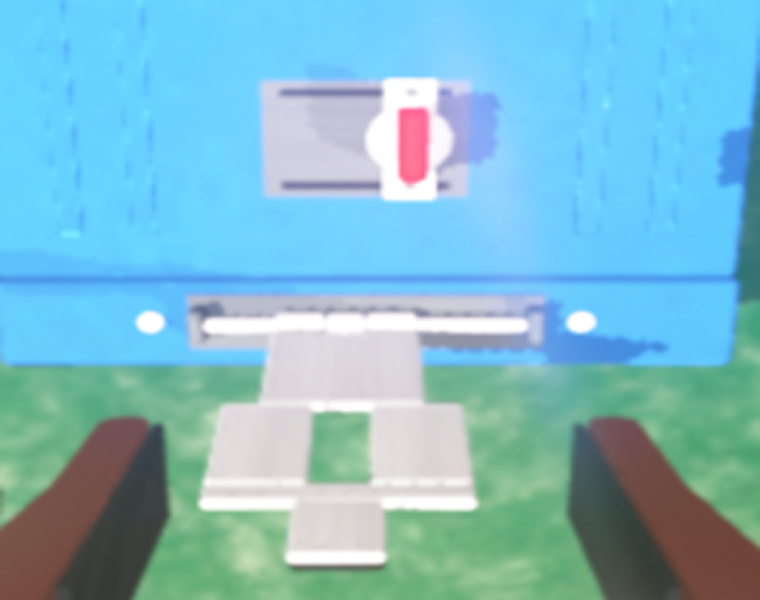

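```bash
cat >> h.py <<'E'
def bar(th): 
    c,s=np.cos(th),np.sin(th); return -98+132*c-9*s, 98+132*s+9*c
def tcpbar(th,y,d=8): x,z=bar(th); return cw(x,y,z-d)
E
python3 - <<'E'
from h import *
move_gripper(.046)
move_ptp(tcpbar(1.843,7.6,-25),q(0))
print(servo_line(tcpbar(1.843,7.6),rate=.1,contact_N=8)); st('at bar')
move_gripper(0); st('gripped'); print('grip',current_grip_force())
print(servo_line(tcpbar(1.80,7.6),rate=.05,contact_N=15)); st('first')
print(servo_line(tcpbar(1.57,7.6),rate=.08,contact_N=15)); st('upright')
print(servo_line(tcpbar(1.57,-13.2),rate=.06,contact_N=12)); st('slid')
c=cap('wrist','v4.png')
E
```

```text
False
at bar t 15.4 tcp [-140.8    7.8  215.4] F [-0.2 -0.   0.1] j6 2.01 gap 0.0461
gripped t 15.9 tcp [-141.9    7.8  215.2] F [-0.1 -0.2  2.9] j6 2.01 gap 0.0241
grip 30.000541359186172
False
first t 16.1 tcp [-137.7    7.6  216.4] F [-3.9  1.8  4.4] j6 2.01 gap 0.0237
False
upright t 16.7 tcp [-107.1    7.5  221.4] F [-0.7  1.8 -5.9] j6 1.98 gap 0.0238
False
slid t 17.2 tcp [-107.3  -14.6  221.5] F [  0.5  -1.5 -13.5] j6 1.94 gap 0.0237
```

View pics/v4.png

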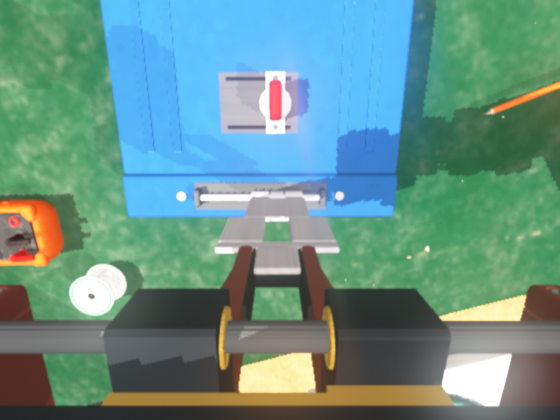

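```bash
python3 - <<'E'
from h import *
c=cap('wrist'); K=c['intrinsics']; print('cam',wc(-c['R'].T@c['t'])[0].round(1),K[0,2],K[0,0])
b=silhouettes('wrist','button')[0]; B=wc(pts(c,b['region']));B=B[B[:,2]>124]; print('button',len(B),B.mean(0),cv2.minAreaRect(B[:,:2].astype(np.float32)))
P=wc(pts(c,silhouettes('wrist','hasp')[0]['region']))
for lo,hi in((110,140),(150,180),(185,205)):
    S=P[(P[:,2]>lo)&(P[:,2]<hi)&(abs(P[:,0]+98)<15)]
    if len(S): print(lo,len(S),np.percentile(S,[1,99],0)[:,1].round(1),np.median(S[:,0]))
st()
E
```

```text
cam [-30.4 -14.4 382.7] 276.558373466391 313.30620467676454
button 520 [-14.17308237 -13.88292787 129.78270066] ((-14.017583847045898, -13.801473617553711), (29.66858673095703, 9.41561508178711), 0.03143373504281044)
110 567 [-38.8   8.9] -95.86364089299276
150 1078 [-49.3  19.7] -97.22913738784743
185 995 [-49.5  19.7] -98.1107306436109
t 17.4 tcp [-107.3  -13.7  221.5] F [  0.3  -1.  -15.9] j6 1.94 gap 0.0236
```

```bash
python3 - <<'E'
from h import *
y=-12.7
servo_line(tcpbar(1.57,y,9.5),rate=.05); st()
hit=False
for th in (1.35,1.1,.85,.62):
    hit=servo_line(tcpbar(th,y,9.5),rate=.1,contact_N=20); st(th,hit)
    if hit: break
if not hit:
  for th in (.5,.4,.3):
    hit=servo_line(tcpbar(th,y,9),rate=.05,contact_N=10); st(th,hit)
    if hit: break
cap('wrist','v5.png')
E
```

```text
t 17.6 tcp [-106.8  -12.3  221.3] F [-2.  -0.3 -1.4] j6 1.95 gap 0.0237
1.35 False t 18.1 tcp [-76.5 -12.1 220.1] F [-0.9  1.2  1.2] j6 1.93 gap 0.0237
1.1 False t 18.5 tcp [-44.5 -12.3 211.1] F [ 0.5 -0.1  4.1] j6 1.91 gap 0.0234
0.85 False t 19.0 tcp [-15.5 -12.3 194.6] F [ 3.6 -1.3  3.6] j6 1.89 gap 0.0234
0.62 False t 19.5 tcp [  6.9 -12.3 173.5] F [ 4.2 -1.5  4.2] j6 1.88 gap 0.0236
0.5 False t 19.9 tcp [ 15.8 -12.2 161.3] F [ 5.2 -1.7  5.8] j6 1.87 gap 0.0239
0.4 False t 20.3 tcp [ 22.6 -12.2 149.9] F [ 5.7 -1.   5.3] j6 1.87 gap 0.0236
0.3 False t 20.8 tcp [ 28.1 -12.2 137.7] F [ 6.6 -2.   4.9] j6 1.87 gap 0.0235
```

View pics/v5.png

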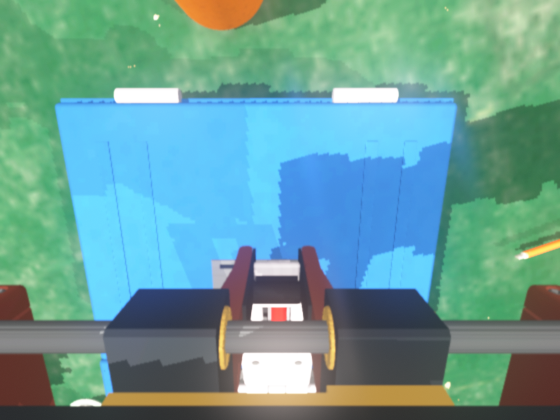

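The hasp is past the 0.45 rad stop with little force, so the slot has found the button, and the red shows in the slot at (278,315). Now I'll press it home.

```bash
python3 - <<'E'
from h import *
y=-12.7
for th in (.2,.1,.04):
    hit=servo_line(tcpbar(th,y,9),rate=.06,contact_N=15); st(th,hit)
    if hit: break
hit=servo_line(tcpbar(-.03,y,9),rate=.03,contact_N=15); st('home',hit)
x,z=wc(current_position())[0][[0,2]]
move_gripper(.046); servo_line(cw(x,y,170),rate=.2)
move_gripper(0)
# press on bar top
bx,_=bar(0)
move_ptp(cw(bx,y,135),q(0)); hit=servo_line(cw(bx,y,106),rate=.04,contact_N=18); st('press',hit)
servo_line(cw(bx,y,170),rate=.2)
move_gripper(.05)
move_ptp(cw(-50,y,240),q(0))
c=cap('wrist'); st()
b=silhouettes('wrist','button')[0]; B=wc(pts(c,b['region']));B=B[B[:,2]>124]; print('button',len(B),B.mean(0),cv2.minAreaRect(B[:,:2].astype(np.float32)))
P=wc(pts(c,silhouettes('wrist','hasp')[0]['region']))
for lo,hi in((-80,-50),(-40,-20),(0,12),(28,40)):
    S=P[(P[:,0]>lo)&(P[:,0]<hi)&(P[:,2]<118)]
    if len(S): print(lo,len(S),np.percentile(S,[2,98],0)[:,1].round(1),np.median(S[:,2]).round(1))
cv2.imwrite('pics/v6.png',c['image'])
E
```

```text
0.2 False t 21.2 tcp [ 32.5 -12.2 125. ] F [ 6.6 -1.7  3.6] j6 1.87 gap 0.0241
0.1 False t 21.5 tcp [ 35.5 -12.2 112.1] F [ 7.  -1.4  2.9] j6 1.86 gap 0.0237
0.04 False t 21.8 tcp [ 36.6 -12.3 104.2] F [ 7.  -1.4  2.8] j6 1.86 gap 0.0239
home False t 22.3 tcp [ 37.3 -12.2  95.1] F [ 7.6 -2.   3.4] j6 1.86 gap 0.0235
press False t 25.3 tcp [ 35.3 -12.4 107. ] F [ 0.5 -0.2  8.4] j6 1.86 gap 0.0006
t 27.3 tcp [-49.3 -12.7 239.7] F [-0.4 -0.4  0.4] j6 1.91 gap 0.0502
button 369 [-12.96211145 -14.03319505 129.78063466] ((-13.83171558380127, -13.741241455078125), (29.745601654052734, 9.658934593200684), 0.3218595087528229)
-80 4634 [-121.9  123.3] 91.2
-40 3622 [-122.7  123.5] 91.4
0 2434 [-121.8  123.2] 91.5
28 3102 [-121.2  122.4] 91.3
```

View pics/v6.png

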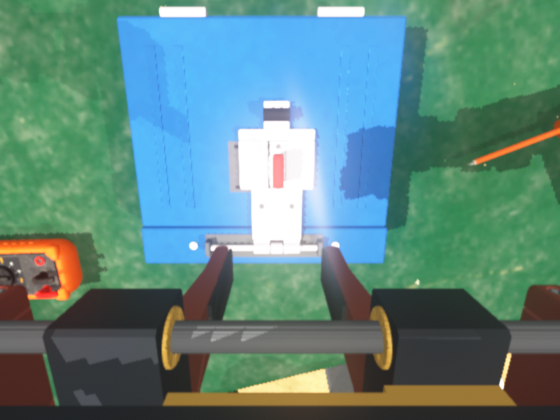

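```bash
python3 - <<'E'
from h import *
c=cap('wrist'); P=wc(pts(c,np.ones(c['range_z'].shape,bool)))
for lo,hi in((-90,-70),(-70,-40),(-40,-5),(0,12),(16,22),(22,27),(27,31),(31,35),(35,39),(39,44),(44,50)):
    S=P[(P[:,0]>lo)&(P[:,0]<hi)&(abs(P[:,1]+13.7)<(10 if lo>12 or lo<-50 else 30))&(P[:,2]>94)&(P[:,2]<120)]
    if len(S): print(lo,len(S),np.percentile(S[:,2],[5,50,95]).round(1),np.percentile(S[:,1],[2,98]).round(1))
E
```

```text
-90 319 [ 98.   99.2 100.2] [-23.   -4.1]
-70 582 [ 97.9  99.  100.3] [-22.8  -3.9]
-40 1806 [ 95.3  98.8 100. ] [-42.6  15.2]
0 737 [94.5 98.5 99.9] [-42.3  15.3]
16 135 [97.6 98.7 99.6] [-23.2  -4.6]
22 132 [97.4 98.6 99.8] [-23.2  -3.7]
27 88 [ 97.6 103.2 109.5] [-23.  -4.]
31 114 [109.5 110.9 112.3] [-23.6  -4.2]
35 114 [109.8 111.1 112.4] [-23.5  -4.3]
39 112 [ 97.6  99.2 109.8] [-23.1  -4. ]
44 88 [97.  98.2 99.2] [-23.   -3.9]
```

```bash
python3 - <<'E'
from h import *
y=-12.7
move_gripper(.0); move_ptp(cw(37,y-6,135),q(np.pi/2)); hit=servo_line(cw(37,y-6,104),rate=.03,contact_N=18); st('press',hit)
servo_line(cw(37,y,160),rate=.25)
move_gripper(.034)
move_ptp(cw(-15,y,160),q(0)); print(servo_line(cw(-15,y,111),rate=.08,contact_N=8)); st('at button')
print(np.round(current_joint_pos(),2), np.round(inverse_kinematics(cw(-15,y,111),q(1.6)),2))
cap('wrist','v7.png')
E
```

```text
press False t 30.9 tcp [ 37.5 -18.5 105.2] F [-2.1  0.6 11.8] j6 0.28 gap 0.0004
False
at button t 34.2 tcp [-14.8 -12.6 111.1] F [0.2 0.1 0.1] j6 1.89 gap 0.034
[ 0.02  0.46  1.66 -0.    1.02  1.89] [ 0.02  0.46  1.66 -0.    1.02  0.29]
```

View pics/v7.png

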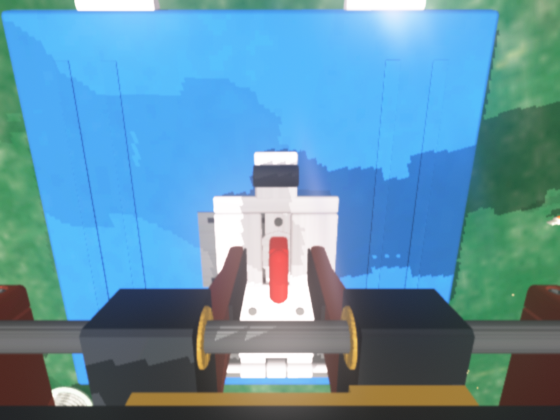

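```bash
python3 - <<'E'
from h import *
move_gripper(0); st('gripped')
p=current_position()
for a in (.4,.8,1.2,1.5,1.6,1.66):
    move_ptp(p,q(a)); st(a,np.round(current_torque(),2))
move_gripper(.04); servo_line([p[0],p[1],.2],rate=.15)
move_ptp(cw(-60,-12.7,280),q(0)); st('up')
c=cap('wrist','v8.png')
b=silhouettes('wrist','button')[0]; B=wc(pts(c,b['region']));B=B[B[:,2]>122]; print('button',len(B),B.mean(0),cv2.minAreaRect(B[:,:2].astype(np.float32)))
E
```

```text
gripped t 34.7 tcp [-14.9 -13.3 111.3] F [-2.9 -4.2  4.4] j6 1.89 gap 0.0099
0.4 [-0.54  0.14  0.08] t 35.2 tcp [-14.8 -13.6 111.4] F [-0.2 -4.1  1.8] j6 1.49 gap 0.0097
0.8 [-0.96  0.12  0.12] t 35.6 tcp [-14.7 -13.8 111.3] F [-1.  -5.2  1.7] j6 1.09 gap 0.0095
1.2 [-1.08  0.05  0.07] t 36.1 tcp [-14.5 -13.9 111.4] F [ 0.4 -5.5  2. ] j6 0.69 gap 0.0095
1.5 [-1.16 -0.06  0.11] t 36.5 tcp [-14.3 -13.9 111.3] F [ 0.8 -6.7  2. ] j6 0.39 gap 0.0099
1.6 [-1.23 -0.04 -0.32] t 36.8 tcp [-14.3 -14.  111.3] F [-0.4 -6.1  1.5] j6 0.29 gap 0.0099
1.66 [-1.2  -0.09 -0.65] t 37.0 tcp [-14.2 -13.9 111.4] F [-0.5 -7.   0.6] j6 0.23 gap 0.0103
up t 39.9 tcp [-60.2 -12.8 279.3] F [-0.4  0.4 -1.3] j6 1.91 gap 0.04
button 319 [-13.34284939 -14.11869703 129.28431172] ((-13.813007354736328, -14.289480209350586), (28.917566299438477, 9.951874732971191), 89.9017562866211)
```

View pics/v8.png

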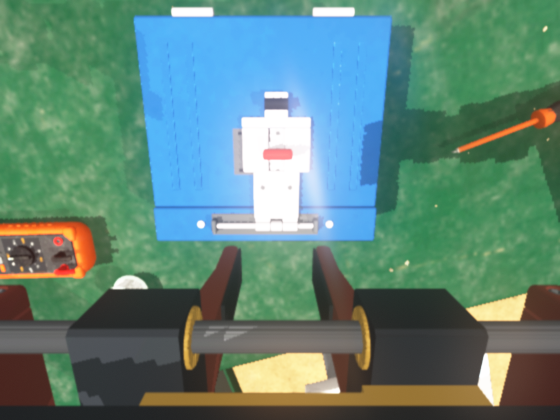

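The button at (278,154) stands across the slot at 89.9°. The torque reversal shows it reached its stop, the hasp is flat, and the gripper is clear.

```bash
python3 -c "
from bench import *
print(close_job())"
```

```text
the job is handed in; nothing more can be done
None
```

The case is locked and handed in at about 40 s: the lid is shut, the hasp was slid onto the button without forcing and lies flat, the button is turned a quarter turn counter-clockwise to its stop, and I never touched the screwdriver, multimeter or solder reel.

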